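# Sugar in the cup, teaspoon drawn and held ready

## Task

Take the brown sugar lump from the divided tray and put it in the spotted cup on the purple saucer, leaving the white and pink lumps, the cup and its saucer where they are. Then draw the teaspoon up out of its blue stand, turn it so that it slants about half-way between upright and level with its bowl end downward, and hold it so with the bowl over the middle of the cup, a few centimetres above the rim. Finish while holding it still there: the spoon touches neither cup nor lump and is not let go or put down.

Things in the scene. Friction and masses are not known exactly. Their poses are not given: they have to be found in the camera images.
- tray: Fixed pale wooden tray, 90 x 260 x 15 mm high: three 80 x 80 mm compartments in a row along its y, centres at y = -85, 0 and +85 mm; floor 5 mm thick, rim and dividers 10 mm above it. Origin: centre of its underside, on the worktop. One sugar lump near the middle of each compartment; which is where changes.
- brown_lump_centre (a point): Centre of the dark brown sugar lump, a loose 20 mm cube, 12 g (its sides lie along its own x and y axes; z up). Its lower half is below the tray's rim.
- white_lump_centre (a point): Centre of the white sugar lump, the same 20 mm cube; to be left in its place.
- pink_lump_centre (a point): Centre of the pink sugar lump, the same 20 mm cube; to be left in its place.
- cup_mouth (a point): Centre of the mouth, level with the rim, of the loose white espresso cup with coloured spots: 86 mm across, 51 mm high, about 62 mm clear inside, inner floor about 45 mm below the rim, 130-210 g. Handle towards its own -y. z up. It stands upright on its saucer, rim 61 mm above the worktop.
- saucer: Loose purple saucer, 136 mm across, under the cup. Origin: centre of its underside, on the worktop.
- stand_mouth (a point): Centre of the top opening of the fixed blue spoon stand, a block of 50 x 70 mm and 60 mm high on a thin wooden foot 64 x 84 mm, with one rectangular well 14 mm (its x) by 34 mm (its y), 54 mm deep, open at the top. z up.
- spoon_handle (a point): Grip point of the loose steel teaspoon (139 mm long, 20 g) that stands bowl down, slack by a few degrees, in the stand: on the handle, 25 mm below its upper end, at the start 60 mm above the stand's mouth. x: along the spoon towards the bowl (down at the start); y: across the width, about 19 mm here (grasp across it); z: thickness, about 5 mm here, out of the bowl's hollow.
- spoon_bowl (a point): Centre of the teaspoon's bowl (30 mm wide, 10 mm deep), 95 mm along the spoon's x axis from spoon_handle and 20 mm from the bowl's tip; axes as for spoon_handle.
- spoon: The teaspoon itself; origin on its underside midway along its length, 45 mm from spoon_handle; axes as for spoon_handle.
- brown_lump: The brown sugar lump itself; origin at the centre of its underside.
- cup: The spotted cup itself; origin at its underside, 12 mm towards the handle from the centre of the round part; handle towards -y.

How it is judged:
On the way, in this order (a step that is already met when the one before it is completed fails the run):
1. the brown lump lies in the cup, let go, while the spoon is still in its stand (horizontal distance between brown_lump_centre and cup_mouth below 0.035 m and z of brown_lump_centre in the frame of cup_mouth between -0.05 and -0.012 m and contact force between brown_lump and the fingers below 0.02 N and z of spoon_bowl in the frame of stand_mouth below -0.01 m), for 0.2 s.
2. the spoon is drawn clear out of the stand, its bowl above the stand's mouth, held by the fingers (z of spoon_bowl in the frame of stand_mouth above 0.02 m and contact force between spoon and the fingers above 0.3 N), for 0.1 s.
At the end, for the whole second after the job is handed in: Brown lump let go in the cup. Fingers hold the spoon still, 27-63 deg from upright, bowl end down, bowl centre within 30 mm of the cup centre in plan and 15-100 mm over the rim, touching neither cup nor lump. Cup upright (0.15 rad), cup and saucer moved under 30 mm, other lumps under 25 mm (horizontal distance between brown_lump_centre and cup_mouth below 0.035 m and z of brown_lump_centre in the frame of cup_mouth between -0.05 and -0.012 m and contact force between brown_lump and the fingers below 0.02 N and angle between spoon_bowl's own x axis and vertical between 2.04204 and 2.67035 rad and horizontal distance between spoon_bowl and cup_mouth below 0.03 m and z of spoon_bowl in the frame of cup_mouth between 0.015 and 0.1 m and contact force between spoon and the fingers above 0.3 N and contact force between spoon and cup below 0.02 N and contact force between spoon and brown_lump below 0.02 N and linear speed of spoon below 0.03 m/s and angle between cup_mouth's own z axis and vertical below 0.15 rad and distance of each of cup_mouth, saucer from where it was at the start of the episode below 0.03 m and distance of each of white_lump_centre, pink_lump_centre from where it was at the start of the episode below 0.025 m); the arm keeps its last pose, push and grip.
It fails at once if the cup is tipped (angle between cup_mouth's own z axis and vertical above 0.5 rad).
It fails at once if the white or pink lump is taken from its place (distance of any of white_lump_centre, pink_lump_centre from where it was at the start of the episode above 0.04 m).
It also fails if it takes over 53 s, if anything falls off the work surface, if the arm or the gripper's body presses on something with over 40 N, if the wrist force passes 120 N, or if a joint passes its speed limit or range.

## Robot

A 6-joint arm with a two-finger parallel gripper is mounted at the origin on a cart in front of the work surface, level with it; the furniture and walls round the work are solid. World frame = base frame: x ahead of the robot, y to its left, z up, the work surface at z = 0. Lengths are in m, angles in rad, forces in N, time in s.
With the tool pointing down it reaches from about 0.225 to 0.875 m from the base axis. Payload 3.4 kg.
Tool frame: the origin (TCP) lies on the centre line of the jaws, within the pads' length; the fingertips stand 17 mm ahead of it and the grasp point (between the pads) lies 2 mm behind it; z points along the fingers, y is the line along which they close (so a half turn about z gives the same grasp; the last joint's range is limited). The gripper opens to 85 mm and grips with 20 to 120 N. Pads are 22 mm wide; open, the fingers measure 114 mm over their backs; the gripper's body (76 mm by 85 mm) begins 54 mm behind the grasp point. The pads swing forward as they close: fully open they stand 13 mm farther back than shut.
Start: joints at [-1.451, 0.276, 1.505, -0, 1.361, -0.121], TCP at [0.137, -0.558, 0.248] pointing down, gripper open.
Joint ranges: [-2.89, 2.89], [-0.75, 2.08], [0.22, 2.7], [-1.18, 4.32], [0.11, 2.71], [-2.7, 2.7]. Speed limits (rad/s): [2.57, 2.57, 3.14, 3.14, 3.14, 3.14].

## Interface

Orientations are given as a unit quaternion [w, x, y, z].
In Python, from rig import manip gives the robot as it stands.
- The arm moves only by the tool move_arm, never from a script. Its argument "steps" is one flat list of numbers, 7 for each row, row after row: the turn, a rotation vector about the world's x, y, z normalised to -1 to 1, where 1 is 360 degrees, then the shift along the world's x, y, z normalised to -1 to 1, where 1 is 1 m, then the opening, from -1 (shut) to 1 (fully open). A call has exactly 10 rows; each row is the pose to reach, as a shift and turn from the pose commanded when the call began, turning the shorter way round; what a row does not reach only later rows make up. A row lasts 1/10 s, in which the tool goes at most 50 mm and 8.59 degrees, less where a joint would pass 70% of its speed; a pose out of reach is approached as far as the arm can. A call with a number of a shift or a turn outside -1 to 1 is refused whole. A call with a gripper value outside its range is refused whole. The fingers move at their own pace and stop on an object; "squeeze" is the grip in N (left out, the last holds). Time passes only in rows, so rows that repeat a pose let the fingers close, or fill a call up. It gives the time, the measured TCP pose, the force, the opening and the grip force at its end, in the units of the state.
- manip.get_state(): the state, without advancing time (a new reading comes with each control period).
- manip.get_image(name): name is "scene" or "top" or "wrist"; returns a dict with "pixels" (400x640x3 uint8, blue, green, red), "fx", "fy", "cx", "cy" (pixels), "R" (3x3) and "t" (3): a world point X has camera coordinates R X + t. Camera axes: x right, y down, z forward; pixel columns grow to the right and rows downward; lengths in m; the calibration is good to about 2 mm. The wrist camera is an equidistant fisheye: a pixel r from the principal point sees the ray r / f radians off the axis. A picture is of the moment at which its call begins. There is no depth.
- manip.sign_off(): hands the job in; it is judged then, once.
The state is a dict: "clock": time; "qpos": joint angles; "qd": joint speeds; "effort": joint torques, N m; "position": TCP position; "ee_rot": TCP orientation; "contact_force": force on the tool from outside, world axes, zero at the start; "moment": the same for the moment, N m; "width": finger opening in m; "gripper_force": force on a finger pad.
Only numpy, scipy, OpenCV 4.12 (cv2) and the standard library are available. Lean on these libraries where they do the work, as an engineer would, in place of code of your own. Each camera call takes 0.05 s, during which the arm holds its last target. There are 200 camera calls.

## Working session

There is one attempt and no reset: what is moved stays moved. The work goes in short steps, Python scripts to look and compute and a tool call to move; the robot and the scene stay as the last step left them, time stands still between calls to the robot, and variables do not carry over. Pictures are saved under pics/ and viewed, at most 10 in all, crops included, and the job is handed in when it is done.

Besides the shell and the picture viewer there is one more tool, called after "Call:" as name(argument=value, ...) on one line, values as JSON. move_arm: Moves the arm, as the interface text tells. Scaled input: -1 to 1 covers 1 m each way for a shift and 360 degrees each way for a turn. Its arguments: {"type":"object","properties":{"steps":{"type":"array"},"squeeze":{"type":"number"}},"required":["steps"]}

```bash
mkdir -p pics; cat > h.py <<'E'
from rig import manip
import numpy as np, cv2
def snap(n,f):
    im=manip.get_image(n); cv2.imwrite(f'pics/{f}.png',im['pixels']); np.savez(f'pics/{f}.npz',**im); return im
def ray(im,u,v):
    R=np.array(im['R']);t=np.array(im['t'])
    x=(u-im['cx'])/im['fx'];y=(v-im['cy'])/im['fy']
    return -R.T@t, R.T@np.array([x,y,1.])
def at(im,u,v,z):
    c,d=ray(im,u,v); return c+d*(z-c[2])/d[2]
def tri(a,ua,b,ub):
    c1,d1=ray(a,*ua);c2,d2=ray(b,*ub)
    s=np.linalg.lstsq(np.c_[d1,-d2],c2-c1,rcond=None)[0]
    p,q=c1+d1*s[0],c2+d2*s[1]; return (p+q)/2,np.linalg.norm(p-q)
E
python3 - <<'E'
from h import *
a=snap('top','top0');b=snap('scene','sc0')
for i in(a,b): print(i['fx'],-np.array(i['R']).T@i['t'],np.round(i['R'],2).tolist())
print(manip.get_state())
E
```

```text
513.5338528844071 [ 0.41535184 -0.01125287  1.44317789] [[-0.03, -1.0, -0.01], [-1.0, 0.03, -0.09], [0.09, 0.0, -1.0]]
441.71418746389105 [0.0681006  0.69229282 0.74585121] [[-0.84, -0.54, -0.01], [-0.32, 0.52, -0.8], [0.43, -0.67, -0.61]]
{'clock': 0.1, 'qpos': array([-1.45101166e+00,  2.76514715e-01,  1.50599789e+00, -5.38898287e-06,
        1.36068441e+00, -1.21038201e-01]), 'qd': array([ 0.00244586,  0.00039469, -0.00380585,  0.0009915 , -0.00078315,
       -0.00011448]), 'effort': array([ 7.05063812e-04, -4.17700124e+01, -2.46406263e+01, -2.03965074e-04,
        5.84721740e-03,  4.69510852e-06]), 'position': array([ 0.13705784, -0.55797864,  0.24753934]), 'ee_rot': array([-8.02184458e-04,  9.92758911e-01,  1.20121193e-01, -2.13199853e-06]), 'contact_force': array([-0.44914815, -0.63901619, -1.34164065]), 'moment': array([ 0.00537656, -0.02549785,  0.02682155]), 'gripper_force': 0.0, 'width': 0.08551193516476285}
```

View pics/top0.png

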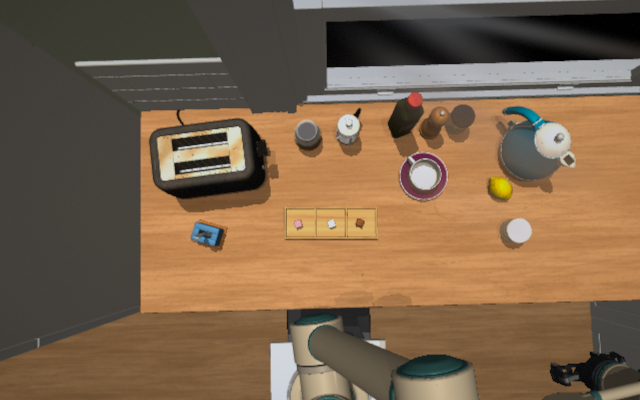

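View pics/sc0.png

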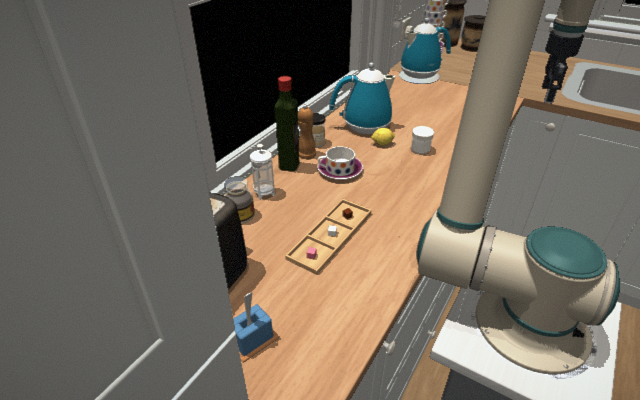

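The top view shows the pink, white and brown lumps at (298,224), (332,224) and (360,223), the cup at about (425,175) and the stand at about (208,235). The scene view shows brown at (347,213) and the spoon in its stand at (249,310). I'll enlarge these areas in one composite.

```bash
python3 - <<'E'
from h import *
a=cv2.imread('pics/top0.png');b=cv2.imread('pics/sc0.png')
def c(i,u,v,w,h,s=8): return cv2.resize(i[v:v+h,u:u+w],None,fx=s,fy=s,interpolation=cv2.INTER_CUBIC)
# each 50x36 -> 400x288
top=np.hstack([c(a,185,217,50,36),c(a,340,205,50,36)])
bot=np.hstack([c(a,400,157,50,36),c(b,225,288,50,36)])
bot2=c(b,215,288,67,67,6)
cv2.imwrite('pics/comp.png',np.vstack([top,bot]))
A=np.load('pics/top0.npz')
for n,u,v,z in [('brown',360,223,.02),('white',332,224,.02),('pink',298,224,.02),('cup',425,175,.061),('saucer',424,177,.01),('stand',208,235,.062)]:
    print(n,at(A,u,v,z).round(4))
for p in [(286,208),(377,208),(377,240),(286,240)]: print(at(A,*p,.015).round(4))
E
```

```text
brown [ 0.4714 -0.1005  0.02  ]
white [ 0.4709 -0.0229  0.02  ]
pink [0.4736 0.0713 0.02  ]
cup [ 0.5948 -0.2783  0.061 ]
saucer [ 0.5958 -0.2851  0.01  ]
stand [0.4493 0.3115 0.062 ]
[0.5194 0.104  0.015 ]
[ 0.512  -0.1495  0.015 ]
[ 0.4232 -0.1462  0.015 ]
[0.4304 0.106  0.015 ]
```

View pics/comp.png

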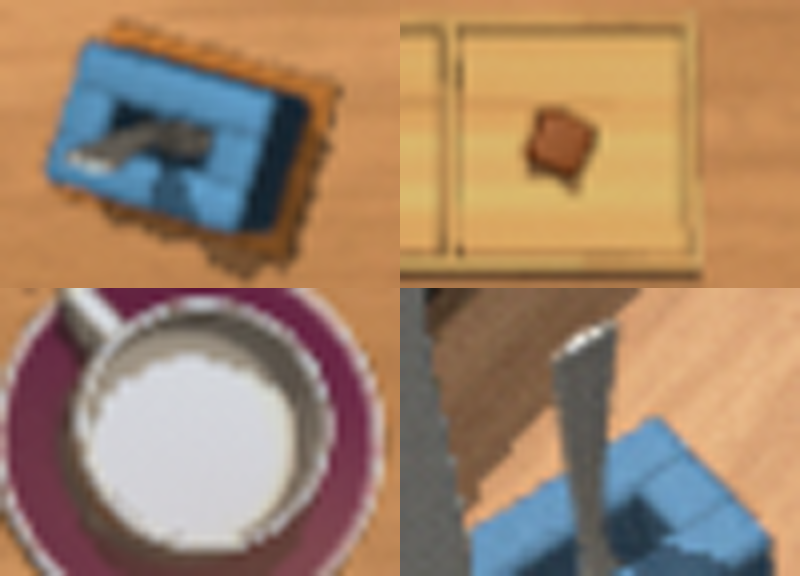

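The composite gives these top-view positions: brown lump at (359.8,222.3) turned about 21°, cup rim centred at (425.2,173.7), stand top centred at (205,233.6), and the spoon's upper end at about (195.8,236.2). In the scene view the spoon's end is at (247.8,293.8).

```bash
python3 - <<'E'
from h import *
A=np.load('pics/top0.npz');B=np.load('pics/sc0.npz')
print('brown',at(A,359.8,222.3,.025).round(4),'cup',at(A,425.2,173.7,.061).round(4),'stand',at(A,205,233.6,.063).round(4))
print('spoon end',tri(A,(195.8,236.2),B,(247.8,293.8)))
f=lambda x,y:(185+(x+.5)/8-.5,217+(y+.5)/8-.5)
for x,y in[(88,40),(278,95),(243,232),(48,180)]: print(at(A,*f(x,y),.063).round(4))
for x,y in[(66,162),(112,148)]: print('end',at(A,*f(x,y),.15).round(4))
print('sc brown', at(B,347.5,210.5,.025).round(4),'cup',at(B,341,156,.061))
E
```

```text
brown [ 0.4732 -0.0997  0.025 ] cup [ 0.5983 -0.279   0.061 ] stand [0.4532 0.3193 0.063 ]
spoon end (array([0.44538064, 0.32382653, 0.14224268]), np.float64(0.0005954445827402356))
[0.4863 0.3444 0.063 ]
[0.466  0.2806 0.063 ]
[0.4204 0.2929 0.063 ]
[0.4397 0.3582 0.063 ]
end [0.4436 0.3292 0.15  ]
end [0.4476 0.3147 0.15  ]
sc brown [ 0.4753 -0.0996  0.025 ] cup [ 0.5927067  -0.27046907  0.061     ]
```

Call:
move_arm(steps=[0, 0, 0.153, 0.337, 0.458, -0.1, 0, 0, 0, 0.153, 0.337, 0.458, -0.1, 0, 0, 0, 0.153, 0.337, 0.458, -0.1, 0, 0, 0, 0.153, 0.337, 0.458, -0.1, 0, 0, 0, 0.153, 0.337, 0.458, -0.1, 0, 0, 0, 0.153, 0.337, 0.458, -0.1, 0, 0, 0, 0.153, 0.337, 0.458, -0.1, 0, 0, 0, 0.153, 0.337, 0.458, -0.1, 0, 0, 0, 0.153, 0.337, 0.458, -0.1, 0, 0, 0, 0.153, 0.337, 0.458, -0.1, 0])

```text
clock: 1.1
position: [0.4296, -0.1599, 0.1613]
ee_rot: [0.0, 0.825, 0.565, -0.0]
contact_force: [1.5, -1.3, -0.1]
width: 0.0431
gripper_force: 0.0
```

```bash
python3 - <<'E'
from h import *
s=manip.get_state(); print(s['position'],s['ee_rot'],s['qpos'],s['width'])
E
```

```text
[ 0.4296391  -0.15991507  0.16133349] [ 1.15882814e-04  8.24750431e-01  5.65496873e-01 -1.07731898e-05] [-5.08195503e-01  1.71913941e-01  1.87990847e+00 -1.38204560e-04
  1.08957233e+00 -1.39406392e-01] 0.04307419621273375
```

Call:
move_arm(steps=[0, 0, 0, 0.04, 0.056, -0.05, 0, 0, 0, 0, 0.04, 0.056, -0.05, 0, 0, 0, 0, 0.04, 0.056, -0.05, 0, 0, 0, 0, 0.04, 0.056, -0.05, 0, 0, 0, 0, 0.04, 0.056, -0.05, 0, 0, 0, 0, 0.04, 0.056, -0.05, 0, 0, 0, 0, 0.04, 0.056, -0.05, 0, 0, 0, 0, 0.04, 0.056, -0.05, 0, 0, 0, 0, 0.04, 0.056, -0.05, 0, 0, 0, 0, 0.04, 0.056, -0.05, 0])

```text
clock: 2.1
position: [0.4689, -0.106, 0.1119]
ee_rot: [0.0, 0.825, 0.565, 0.0]
contact_force: [-0.9, -1.1, -0.1]
width: 0.0429
gripper_force: 0.0
```

```bash
cat >> h.py <<'E'
def fray(im,u,v):
    R=np.array(im['R']);t=np.array(im['t'])
    x=np.array([(u-im['cx'])/im['fx'],(v-im['cy'])/im['fy']]);th=np.linalg.norm(x)
    d=np.r_[np.sin(th)*x/max(th,1e-9),np.cos(th)]
    return -R.T@t,R.T@d
def fat(im,u,v,z):
    c,d=fray(im,u,v); return c+d*(z-c[2])/d[2]
def fproj(im,X):
    p=np.array(im['R'])@X+im['t'];r=np.hypot(p[0],p[1]);th=np.arctan2(r,p[2])
    return im['cx']+im['fx']*th*p[0]/r,im['cy']+im['fy']*th*p[1]/r
E
python3 - <<'E'
from h import *
s=manip.get_state(); print(s['position'],s['ee_rot'],s['width'])
w=snap('wrist','w1')
print(w['fx'],w['cx'],w['cy'],fproj(w,[.474,-.1,.025]))
E
```

```text
[ 0.46893873 -0.10603794  0.1118844 ] [1.65994476e-04 8.24861208e-01 5.65335253e-01 1.03246105e-04] 0.04294637660199986
309.70691628693146 315.147283883007 196.7803059353116 (np.float64(319.82572600526606), np.float64(199.53550879568124))
```

View pics/w1.png

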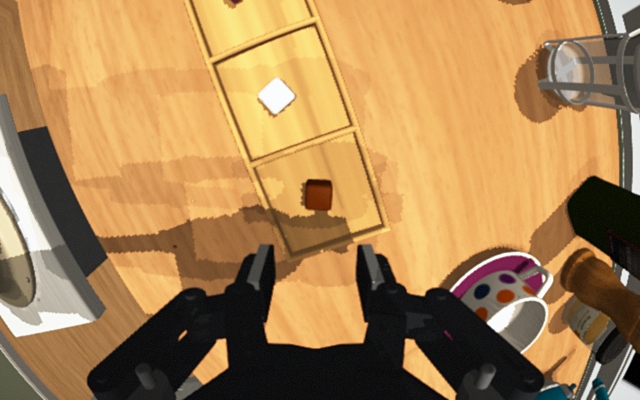

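The wrist view shows the brown lump at about (318,193). It is square with the jaws, and both fingers are clear of it.

```bash
python3 - <<'E'
from h import *
w=np.load('pics/w1.npz');p=w['pixels'].astype(int)
sub=p[165:225,290:350]; m=(sub[...,0]<40)&(sub[...,2]<140)&(sub[...,2]>35)
c=max(cv2.findContours(m.astype(np.uint8),0,1)[0],key=cv2.contourArea)
r=cv2.minAreaRect(c);print(r,cv2.contourArea(c));print(cv2.boxPoints(r)+[290,165])
u,v=r[0][0]+290,r[0][1]+165
for z in(.02,.025):print(fat(w,u,v,z))
print(sub[::5,30].tolist())
for o in[(-.01,-.01),(.01,-.01),(-.01,.01),(.01,.01)]:
  R=cv2.Rodrigues(np.array([0,0,np.radians(69)]))[0]
  d=R@np.array([*o,0]);print([np.round(fproj(w,np.array([.474,-.1,z])+d)) for z in(.005,.025)])
E
```

```text
((27.0, 29.5), (31.0, 28.0), 90.0) 774.0
[[303. 179.]
 [331. 179.]
 [331. 210.]
 [303. 210.]]
[ 0.47290612 -0.09718731  0.02      ]
[ 0.4734642  -0.09565664  0.025     ]
[[93, 172, 230], [91, 171, 230], [95, 172, 230], [17, 42, 78], [6, 28, 74], [15, 50, 122], [9, 48, 117], [11, 44, 112], [6, 41, 110], [24, 56, 98], [43, 84, 118], [47, 84, 120]]
[array([332., 203.]), array([333., 212.])]
[array([332., 179.]), array([334., 186.])]
[array([307., 203.]), array([306., 212.])]
[array([307., 179.]), array([306., 186.])]
```

Call:
move_arm(steps=[0, 0, 0, 0.003, 0.007, -0.03, 0, 0, 0, 0, 0.003, 0.007, -0.055, 0, 0, 0, 0, 0.003, 0.007, -0.07, 0, 0, 0, 0, 0.003, 0.007, -0.08, 0, 0, 0, 0, 0.003, 0.007, -0.085, 0, 0, 0, 0, 0.003, 0.007, -0.085, 0, 0, 0, 0, 0.003, 0.007, -0.085, 0, 0, 0, 0, 0.003, 0.007, -0.085, 0, 0, 0, 0, 0.003, 0.007, -0.085, 0, 0, 0, 0, 0.003, 0.007, -0.085, 0])

```text
clock: 3.15
position: [0.4722, -0.0989, 0.0272]
ee_rot: [0.0, 0.825, 0.566, 0.0]
contact_force: [-1.1, 0.0, -0.2]
width: 0.0428
gripper_force: 0.0
```

Close, then lift within the same call.

Call:
move_arm(steps=[0, 0, 0, 0, 0, 0, -1, 0, 0, 0, 0, 0, 0, -1, 0, 0, 0, 0, 0, 0, -1, 0, 0, 0, 0, 0, 0, -1, 0, 0, 0, 0, 0, 0, -1, 0, 0, 0, 0, 0, 0, -1, 0, 0, 0, 0, 0, 0.02, -1, 0, 0, 0, 0, 0, 0.05, -1, 0, 0, 0, 0, 0, 0.1, -1, 0, 0, 0, 0, 0, 0.12, -1], squeeze=30)

```text
clock: 4.15
position: [0.4738, -0.0994, 0.1501]
ee_rot: [0.002, 0.825, 0.566, 0.002]
contact_force: [1.1, -0.7, 0.3]
width: 0.0191
gripper_force: 30.5
```

Call:
move_arm(steps=[0, 0, 0, 0.03, -0.04, 0, -1, 0, 0, 0, 0.06, -0.08, 0, -1, 0, 0, 0, 0.09, -0.125, 0, -1, 0, 0, 0, 0.11, -0.16, 0, -1, 0, 0, 0, 0.125, -0.18, 0, -1, 0, 0, 0, 0.125, -0.18, 0, -1, 0, 0, 0, 0.125, -0.18, -0.01, -1, 0, 0, 0, 0.125, -0.18, -0.02, -1, 0, 0, 0, 0.125, -0.18, -0.02, -1, 0, 0, 0, 0.125, -0.18, -0.02, -1])

```text
clock: 5.15
position: [0.5962, -0.2776, 0.1261]
ee_rot: [-0.001, 0.824, 0.566, -0.0]
contact_force: [0.4, -0.0, 0.1]
width: 0.019
gripper_force: 30.5
```

```bash
python3 - <<'E'
from h import *
w=snap('wrist','w2')
for c in [(.598,-.279)]:
  print([np.round(fproj(w,np.array([c[0]+.042*np.cos(a),c[1]+.042*np.sin(a),.061]))).tolist() for a in np.arange(0,6.28,.785)])
  for a in np.arange(0,6.28,.1): cv2.circle(w['pixels'],tuple(int(round(k)) for k in fproj(w,np.array([c[0]+.042*np.cos(a),c[1]+.042*np.sin(a),.061]))),1,(0,255,0),-1)
cv2.imwrite('pics/w2o.png',w['pixels'])
E
```

```text
[[379.0, 200.0], [347.0, 166.0], [296.0, 164.0], [262.0, 197.0], [263.0, 241.0], [296.0, 270.0], [340.0, 271.0], [374.0, 244.0]]
```

View pics/w2o.png

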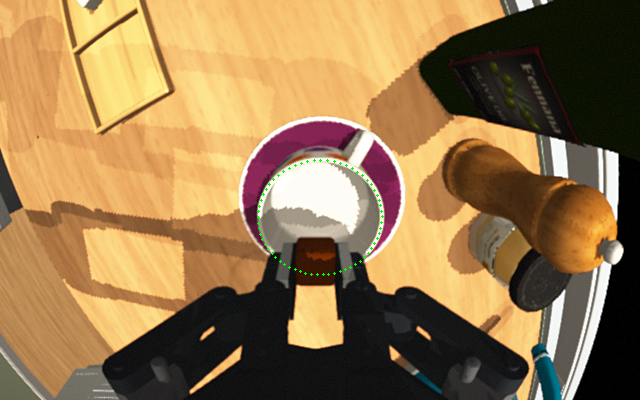

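The predicted rim circle matches the cup at about (320,217), with the lump held above it. I'll lower it, release it and rise.

Call:
move_arm(steps=[0, 0, 0, 0.001, -0.001, -0.03, -1, 0, 0, 0, 0.001, -0.001, -0.055, -1, 0, 0, 0, 0.001, -0.001, -0.063, -1, 0, 0, 0, 0.001, -0.001, -0.063, -1, 0, 0, 0, 0.001, -0.001, -0.063, -1, 0, 0, 0, 0.001, -0.001, -0.063, -0.15, 0, 0, 0, 0.001, -0.001, -0.063, -0.15, 0, 0, 0, 0.001, -0.001, -0.063, -0.15, 0, 0, 0, 0.001, -0.001, -0.063, -0.15, 0, 0, 0, 0.001, -0.001, -0.063, -0.15])

```text
clock: 6.2
position: [0.598, -0.2798, 0.0639]
ee_rot: [0.0, 0.825, 0.566, 0.0]
contact_force: [0.5, -0.2, 0.2]
width: 0.0365
gripper_force: 0.0
```

Call:
move_arm(steps=[0, 0, 0, 0, 0, 0.03, -0.15, 0, 0, 0, 0, 0, 0.07, -0.15, 0, 0, 0, 0, 0, 0.11, -0.15, 0, 0, 0, 0, 0, 0.15, -0.15, 0, 0, 0, -0.03, 0.03, 0.19, -0.15, 0, 0, 0, -0.06, 0.07, 0.2, -0.15, 0, 0, 0, -0.08, 0.11, 0.2, -0.15, 0, 0, 0, -0.1, 0.15, 0.2, -0.15, 0, 0, 0, -0.12, 0.19, 0.2, -0.15, 0, 0, 0, -0.14, 0.23, 0.2, -0.15])

```text
clock: 7.2
position: [0.4567, -0.0483, 0.2639]
ee_rot: [0.0, 0.825, 0.565, 0.0]
contact_force: [1.2, 0.6, 0.0]
width: 0.0361
gripper_force: 0.0
```

```bash
python3 - <<'E'
from h import *
s=manip.get_state(); print(s['position'],s['ee_rot'],s['qpos'],s['width'])
a=snap('top','top1')['pixels'];b=snap('scene','sc1')['pixels']
c=lambda i,u,v,w,h,s: cv2.resize(i[v:v+h,u:u+w],None,fx=s,fy=s,interpolation=cv2.INTER_CUBIC)
cv2.imwrite('pics/comp2.png',np.hstack([c(a,400,150,50,50,8),np.vstack([c(b,310,140,67,50,6)[:,:400],np.zeros((100,400,3),np.uint8)])]))
E
```

```text
[ 0.45672058 -0.04831372  0.26393366] [1.74310531e-04 8.24911621e-01 5.65261586e-01 3.55309962e-04] [-2.57319874e-01  8.99995314e-02  1.70501673e+00  3.17683281e-04
  1.34584797e+00  1.11904942e-01] 0.03609133830138612
```

View pics/comp2.png

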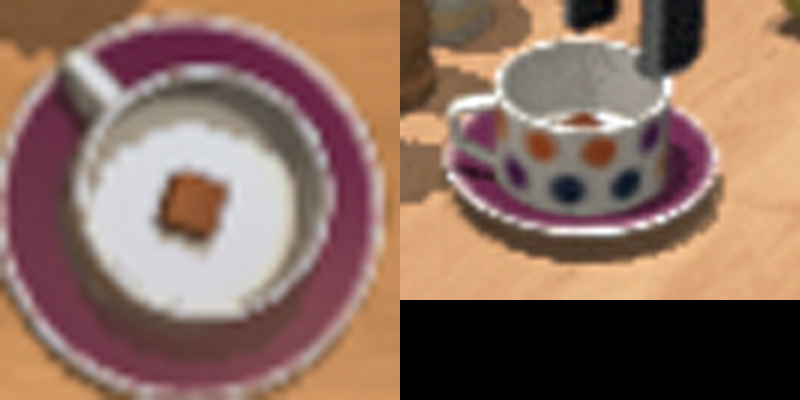

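The brown lump sits in the middle of the cup, and the cup and saucer are undisturbed. Next is the spoon: move above the stand with a +95° yaw.

Call:
move_arm(steps=[0, 0, 0.264, -0.008, 0.368, 0, 0, 0, 0, 0.264, -0.008, 0.368, 0, 0, 0, 0, 0.264, -0.008, 0.368, 0, 0, 0, 0, 0.264, -0.008, 0.368, 0, 0, 0, 0, 0.264, -0.008, 0.368, 0, 0, 0, 0, 0.264, -0.008, 0.368, 0, 0, 0, 0, 0.264, -0.008, 0.368, 0, 0, 0, 0, 0.264, -0.008, 0.368, 0, 0, 0, 0, 0.264, -0.008, 0.368, 0, 0, 0, 0, 0.264, -0.008, 0.368, 0, 0])

```text
clock: 8.3
position: [0.4505, 0.319, 0.2633]
ee_rot: [0.0, 0.214, 0.977, -0.0]
contact_force: [0.1, -0.7, 0.3]
width: 0.0427
gripper_force: 0.0
```

```bash
python3 - <<'E'
from h import *
s=manip.get_state(); print(s['position'],s['ee_rot'],s['qpos'],s['width'])
A=np.load('pics/top0.npz'); print([at(A,u,v,z).round(3) for u,v in[(190,197),(262,184)] for z in(.05,.12,.19)])
E
```

```text
[0.45048876 0.31899623 0.26329252] [ 8.82789664e-05  2.14106233e-01  9.76810350e-01 -2.31652750e-04] [ 4.90386208e-01  2.33197292e-01  1.52715537e+00 -4.75585052e-04
  1.38140632e+00 -6.48767027e-01] 0.04268099058148486
[array([0.554, 0.363, 0.05 ]), array([0.547, 0.344, 0.12 ]), array([0.54 , 0.325, 0.19 ]), array([0.584, 0.165, 0.05 ]), array([0.576, 0.156, 0.12 ]), array([0.567, 0.148, 0.19 ])]
```

Call:
move_arm(steps=[0, 0, 0.024, -0.002, 0.001, 0, 0, 0, 0, 0.024, -0.002, 0.001, 0, 0, 0, 0, 0.024, -0.002, 0.001, 0, 0, 0, 0, 0.024, -0.002, 0.001, 0, 0, 0, 0, 0.024, -0.002, 0.001, 0, 0, 0, 0, 0.024, -0.002, 0.001, 0, 0, 0, 0, 0.024, -0.002, 0.001, 0, 0, 0, 0, 0.024, -0.002, 0.001, 0, 0, 0, 0, 0.024, -0.002, 0.001, 0, 0, 0, 0, 0.024, -0.002, 0.001, 0, 0])

```text
clock: 9.3
position: [0.4479, 0.3192, 0.2637]
ee_rot: [-0.0, 0.144, 0.99, 0.0]
contact_force: [1.3, 0.8, -0.0]
width: 0.0428
gripper_force: 0.0
```

```bash
python3 - <<'E'
from h import *
s=manip.get_state(); print(s['position'],s['ee_rot'])
w=snap('wrist','w3')
print(fproj(w,np.array([.4532,.3193,.063])),fproj(w,np.array([.4455,.322,.148])),fproj(w,np.array([.448,.321,.123])))
i=w['pixels'][60:360,170:470]
cv2.imwrite('pics/w3c.png',cv2.resize(i,None,fx=2,fy=2,interpolation=cv2.INTER_CUBIC))
E
```

```text
[0.44793442 0.31922049 0.26372919] [-8.74773041e-07  1.43857436e-01  9.89598421e-01  5.30784757e-05]
(np.float64(317.0456730537395), np.float64(177.82433351458334)) (np.float64(318.1884977890125), np.float64(194.9164034953016)) (np.float64(317.63663666207253), np.float64(189.12666005995038))
```

View pics/w3c.png

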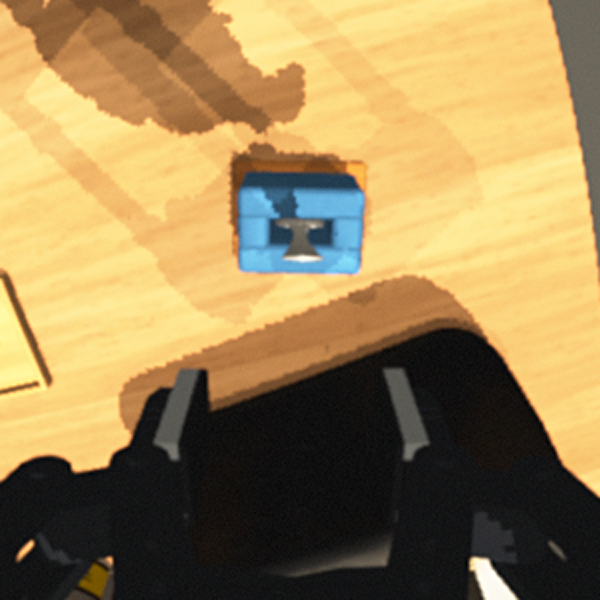

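The stand is square with the jaws, with its well at about (321,176). The spoon's end is at about (321,190), and the toaster lies beyond.

```bash
python3 - <<'E'
from h import *
w=np.load('pics/w3.npz');print('cam',-w['R'].T@w['t'])
p=lambda x,y:(170+(x+.5)/2-.5,60+(y+.5)/2-.5)
print('mouth',fat(w,*p(302,233),.063),'end',fat(w,*p(302,259),.148),fat(w,*p(302,259),.143))
for q in[(240,215),(363,215),(240,272),(363,272)]:print('corner',fat(w,*p(*q),.063))
for q in[(280,262),(323,258)]:print('endcorner',fat(w,*p(*q),.148))
for z in(.05,.12,.19):print('toaster',fat(w,*p(440,328),z),fat(w,*p(300,375),z))
E
```

```text
cam [0.36881018 0.34206043 0.39019856]
mouth [0.45264171 0.3236798  0.063     ] end [0.4414164  0.32538261 0.148     ] [0.4429153  0.32503831 0.143     ]
corner [0.43332287 0.29429266 0.063     ]
corner [0.45226552 0.35836573 0.063     ]
corner [0.46432487 0.28429514 0.063     ]
corner [0.48386743 0.3501244  0.063     ]
endcorner [0.44008582 0.31638395 0.148     ]
endcorner [0.44344704 0.33374386 0.148     ]
toaster [0.53688785 0.38727551 0.05      ] [0.54239072 0.29660623 0.05      ]
toaster [0.50230382 0.37797196 0.12      ] [0.50667441 0.30595898 0.12      ]
toaster [0.46771979 0.3686684  0.19      ] [0.4709581  0.31531174 0.19      ]
```

Call:
move_arm(steps=[0, 0, 0, -0.003, 0.005, -0.04, 0, 0, 0, 0, -0.003, 0.005, -0.08, 0, 0, 0, 0, -0.003, 0.005, -0.11, 0, 0, 0, 0, -0.003, 0.005, -0.13, 0, 0, 0, 0, -0.003, 0.005, -0.143, 0, 0, 0, 0, -0.003, 0.005, -0.143, 0, 0, 0, 0, -0.003, 0.005, -0.143, 0, 0, 0, 0, -0.003, 0.005, -0.143, 0, 0, 0, 0, -0.003, 0.005, -0.143, 0, 0, 0, 0, -0.003, 0.005, -0.143, 0])

```text
clock: 10.35
position: [0.4454, 0.3244, 0.1216]
ee_rot: [0.001, 0.144, 0.99, 0.001]
contact_force: [0.6, -0.2, -0.3]
width: 0.0429
gripper_force: 0.0
```

Call:
move_arm(steps=[0, 0, 0, 0, 0, 0, -1, 0, 0, 0, 0, 0, 0, -1, 0, 0, 0, 0, 0, 0, -1, 0, 0, 0, 0, 0, 0, -1, 0, 0, 0, 0, 0, 0, -1, 0, 0, 0, 0, 0, 0, -1, 0, 0, 0, 0, 0, 0, -1, 0, 0, 0, 0, 0, 0, -1, 0, 0, 0, 0, 0, 0.01, -1, 0, 0, 0, 0, 0, 0.02, -1], squeeze=50)

```text
clock: 11.35
position: [0.4447, 0.324, 0.1411]
ee_rot: [-0.0, 0.144, 0.99, -0.0]
contact_force: [0.4, 0.1, -0.8]
width: 0.0176
gripper_force: 48.8
```

Call:
move_arm(steps=[0, 0, 0, 0, 0, 0.02, -1, 0, 0, 0, 0, 0, 0.04, -1, 0, 0, 0, 0, 0, 0.06, -1, 0, 0, 0, 0, 0, 0.08, -1, 0, 0, 0, 0, 0, 0.1, -1, 0, 0, 0, 0, 0, 0.12, -1, 0, 0, 0, 0, 0, 0.14, -1, 0, 0, 0, 0, 0, 0.16, -1, 0, 0, 0, 0, 0, 0.16, -1, 0, 0, 0, 0, 0, 0.16, -1])

```text
clock: 12.35
position: [0.4448, 0.3241, 0.3011]
ee_rot: [0.0, 0.144, 0.99, 0.0]
contact_force: [-0.1, -0.1, -1.1]
width: 0.0173
gripper_force: 48.8
```

```bash
python3 - <<'E'
from h import *
from scipy.spatial.transform import Rotation as Ro
s=manip.get_state(); p=s['position'];q=s['ee_rot'];R0=Ro.from_quat(np.r_[q[1:],q[0]]);print(p,s['width'],s['gripper_force'])
cup=np.array([.598,-.279,.061])
rad=np.r_[cup[:2]/np.linalg.norm(cup[:2]),0]
T=np.radians(40);S=np.radians(47)
z=rad*np.sin(T)-np.array([0,0,np.cos(T)])
yy=np.cross([0,0,1],rad)
if yy@R0.as_matrix()[:,1]<0: yy=-yy
R1=Ro.from_matrix(np.c_[np.cross(yy,z),yy,z])
rv=(R1*R0.inv()).as_rotvec();print('turn',rv/(2*np.pi),np.degrees(np.linalg.norm(rv)))
tcp=cup+[0,0,.05]-.097*(rad*np.sin(S)-np.array([0,0,np.cos(S)]))
print('tcp',tcp,'shift',tcp-p)
w=snap('wrist','w4'); cv2.imwrite('pics/w4c.png',w['pixels'][100:400,120:520])
E
```

```text
[0.44477265 0.3241251  0.30107882] 0.017252364219318635 48.75916540308204
turn [-0.03951728 -0.10387035 -0.02260746] 40.82749628074494
tcp [ 0.53371144 -0.24900584  0.17715384] shift [ 0.08893879 -0.57313094 -0.12392498]
```

View pics/w4c.png

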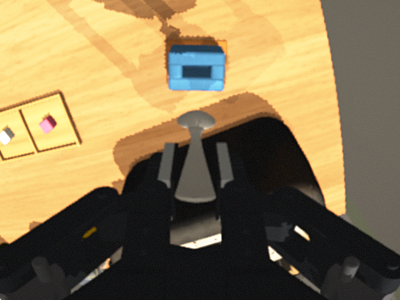

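The spoon is held clear of the empty stand, with its bowl at about (315,220). I'll carry it across high while turning it.

Call:
move_arm(steps=[0, 0, 0, 0.01, -0.045, 0, -1, -0.004, -0.01, -0.002, 0.018, -0.09, 0, -1, -0.01, -0.026, -0.006, 0.025, -0.135, 0, -1, -0.016, -0.042, -0.009, 0.032, -0.18, 0, -1, -0.022, -0.058, -0.013, 0.04, -0.225, 0, -1, -0.028, -0.074, -0.016, 0.047, -0.27, 0, -1, -0.034, -0.09, -0.02, 0.054, -0.315, 0, -1, -0.04, -0.104, -0.023, 0.06, -0.36, 0, -1, -0.04, -0.104, -0.023, 0.066, -0.405, 0, -1, -0.04, -0.104, -0.023, 0.073, -0.45, 0, -1])

```text
clock: 13.4
position: [0.5152, -0.1217, 0.2982]
ee_rot: [0.332, 0.204, 0.918, -0.075]
contact_force: [0.8, 1.1, 0.3]
width: 0.0173
gripper_force: 48.8
```

Call:
move_arm(steps=[0, 0, 0, 0.005, -0.035, 0, -1, 0, 0, 0, 0.008, -0.065, 0, -1, 0, 0, 0, 0.011, -0.09, 0, -1, 0, 0, 0, 0.014, -0.11, 0, -1, 0, 0, 0, 0.016, -0.123, 0, -1, 0, 0, 0, 0.016, -0.123, 0, -1, 0, 0, 0, 0.016, -0.123, 0, -1, 0, 0, 0, 0.016, -0.123, 0, -1, 0, 0, 0, 0.016, -0.123, 0, -1, 0, 0, 0, 0.016, -0.123, 0, -1])

```text
clock: 14.4
position: [0.5334, -0.2431, 0.3005]
ee_rot: [0.334, 0.204, 0.917, -0.075]
contact_force: [-0.4, 0.0, 0.2]
width: 0.0174
gripper_force: 48.8
```

```bash
python3 - <<'E'
from h import *
from scipy.spatial.transform import Rotation as Ro
s=manip.get_state(); p=s['position'];q=s['ee_rot'];R0=Ro.from_quat(np.r_[q[1:],q[0]]).as_matrix();print(p,R0[:,2],s['width'],s['gripper_force'],s['qpos'])
w4=np.load('pics/w4.npz');p4=np.array([.44477,.32413,.30108])
for a in (0,5,10,15): # bowl predictions at stand, lean toward +x tool-opposite
  d=np.array([.958*np.sin(np.radians(a)),-.284*np.sin(np.radians(a)),-np.cos(np.radians(a))]);print(a,fproj(w4,p4+[0,0,.002]+.095*d))
a=snap('top','top2');b=snap('scene','sc2');w=snap('wrist','w5')
c=lambda i,u,v,w,h,s: cv2.resize(i['pixels'][v:v+h,u:u+w],None,fx=s,fy=s,interpolation=cv2.INTER_CUBIC)
rad=np.array([.906,-.423])
cv2.imwrite('pics/comp3.png',np.hstack([c(a,390,150,66,100,6)[:,:396],c(b,300,80,66,100,6)]))
E
```

```text
[ 0.5333559  -0.24313265  0.30051569] [ 0.58156992 -0.27432605 -0.76584701] 0.017354812498163404 48.838448306394184 [-0.61218824 -0.03123887  1.94780603  0.21358147  0.54397306 -1.88886995]
0 (np.float64(315.79015425230483), np.float64(208.19043905979052))
5 (np.float64(315.78606637059124), np.float64(218.47561075831206))
10 (np.float64(315.7842445323368), np.float64(228.82826749327856))
15 (np.float64(315.78461142484866), np.float64(239.23532884067794))
```

View pics/comp3.png

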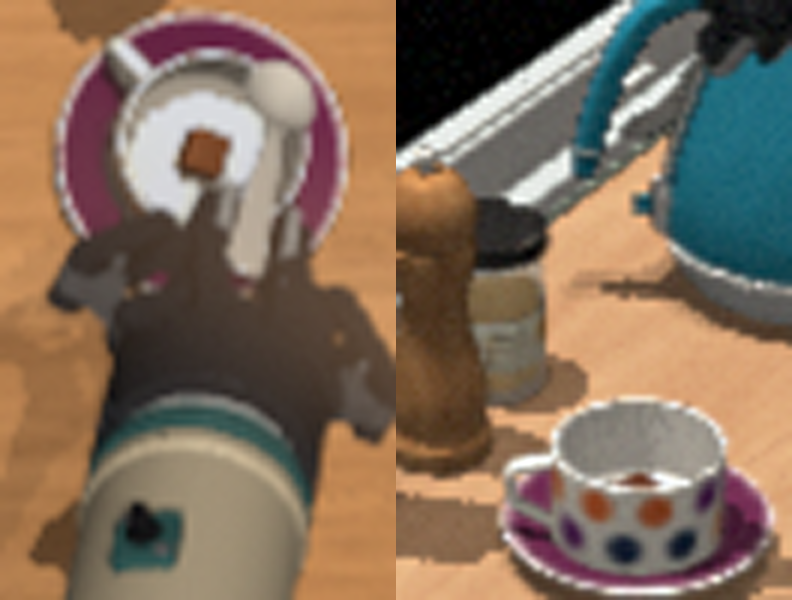

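The top view shows the slanted spoon's bowl at about (436.5,165.8), and the lump still in the cup.

```bash
python3 - <<'E'
from h import *
a=np.load('pics/top2.npz')
print(at(a,390+280.5/6-.5,150+97.5/6-.5,.233), 'hnd', at(a,390+247/6-.5,150+265/6-.5,.317))
E
```

```text
[ 0.5937763  -0.27277346  0.233     ] hnd [ 0.51979104 -0.23944482  0.317     ]
```

Call:
move_arm(steps=[0, 0, 0, 0.001, -0.005, -0.015, -1, 0, 0, 0, 0.001, -0.005, -0.03, -1, 0, 0, 0, 0.001, -0.005, -0.045, -1, 0, 0, 0, 0.001, -0.005, -0.06, -1, 0, 0, 0, 0.001, -0.005, -0.075, -1, 0, 0, 0, 0.001, -0.005, -0.09, -1, 0, 0, 0, 0.001, -0.005, -0.1, -1, 0, 0, 0, 0.001, -0.005, -0.11, -1, 0, 0, 0, 0.001, -0.005, -0.12, -1, 0, 0, 0, 0.001, -0.005, -0.12, -1])

```text
clock: 15.55
position: [0.5337, -0.2483, 0.1788]
ee_rot: [0.332, 0.205, 0.918, -0.075]
contact_force: [-0.3, -0.3, -0.2]
width: 0.0178
gripper_force: 48.8
```

```bash
python3 - <<'E'
from h import *
s=manip.get_state(); print(s['position'],s['gripper_force'])
a=snap('top','top3');b=snap('scene','sc3')
c=lambda i,u,v,w,h,s: cv2.resize(i['pixels'][v:v+h,u:u+w],None,fx=s,fy=s,interpolation=cv2.INTER_CUBIC)
cv2.imwrite('pics/comp4.png',np.hstack([c(a,390,150,66,100,6),c(b,300,80,66,100,6)]))
E
```

```text
[ 0.5337206  -0.24832232  0.17883462] 48.83494253410582
```

View pics/comp4.png

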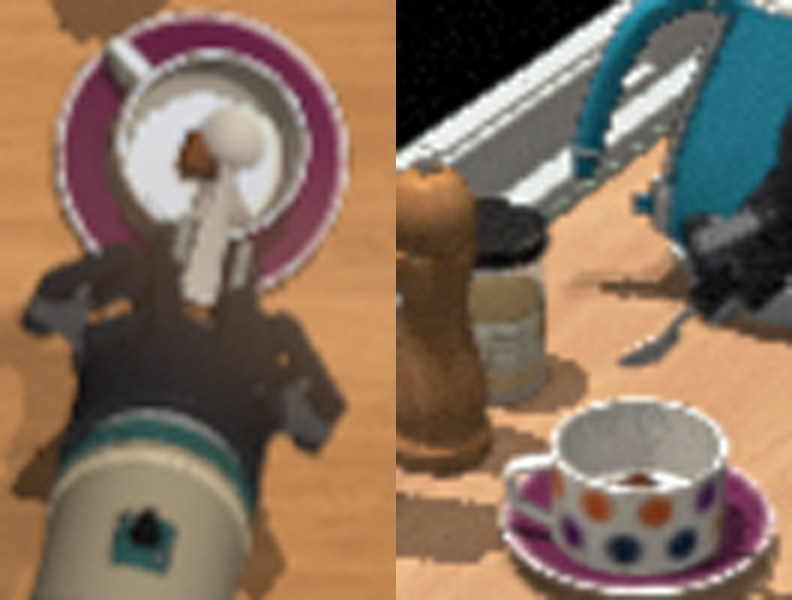

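The bowl hangs over the middle of the cup, about 5 cm above the rim and slanted roughly 45°. I'll settle for one call and hand in.

Call:
move_arm(steps=[0, 0, 0, 0, 0, 0, -1, 0, 0, 0, 0, 0, 0, -1, 0, 0, 0, 0, 0, 0, -1, 0, 0, 0, 0, 0, 0, -1, 0, 0, 0, 0, 0, 0, -1, 0, 0, 0, 0, 0, 0, -1, 0, 0, 0, 0, 0, 0, -1, 0, 0, 0, 0, 0, 0, -1, 0, 0, 0, 0, 0, 0, -1, 0, 0, 0, 0, 0, 0, -1])

```text
clock: 16.65
position: [0.5344, -0.249, 0.1805]
ee_rot: [0.334, 0.205, 0.917, -0.075]
contact_force: [0.6, -0.2, -0.8]
width: 0.0176
gripper_force: 48.8
```

```bash
python3 -c "
from h import *
print(manip.sign_off())"
```

```text
the job is handed in; nothing more can be done
None
```

The brown lump is in the cup, and the spoon is held still at about 45° with its bowl over the cup's middle, about 5 cm above the rim; I handed the job in at about 17 s, and no verdict was returned.

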